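# Swing the inspection lamp over the cheese

### The job

One pear-shaped cheese has been set out for inspection on one of the two round wooden boards in front of the lamp. Swing the lamp's arm round by the green grip on its head until the lamp hangs squarely over that cheese, then let go and leave it there. Do not shift the cheese.

Things in the scene. Friction and masses are not known exactly. Their poses are not given: they have to be found in the camera images.
- lamp_grip (a point): Middle (z = 0.268) of the green upright round grip, 22 mm in diameter, 50 mm tall (top z = 0.290), on the lamp's white round head (104 mm across, z = 0.190 to 0.241 with its dark collar). It is on the head's vertical centre line, so the lamp is over what lies straight below it. It swings on a level circle of radius 250 mm about the hinge; the arm is a level bar at z = 0.217 to 0.233.
- lamp_hinge (a point): Point on the lamp's vertical hinge axis, at the arm's height (z = 0.225). The axis is that of the lamp's column, 22 mm thick (highest point z = 0.251), on a round grey foot 130 mm across, on the far side of the boards from the robot. The foot does not move.
- lamp_arm (a joint): Angle of the lamp's arm in rad, limits -1.4 to 1.4. At 0 the arm points from the column straight towards the robot (-x); positive is anticlockwise seen from above and brings the head to the robot's right (-y), negative to its left. Stiff: 1 to 2 N sideways at the grip moves it, and it stays where it is left.
- cheese_mid (a point): Centre, half-way up, of the amber pear-shaped cheese (115 mm across, 136 mm tall, loose, tip up at z = 0.148, 42 mm below the lamp's head) on one of the two round wooden boards (144 mm across, 12 mm thick), on the circle of the lamp's head to within 8 mm. A white label roll stands on the other board; other cheeses stand on the bare table.
Not all that is in view belongs to the job. Leave any turquoise look-alike of the part that bears cheese_mid alone.

How it is judged:
By the outcome, as a careful person would: the job done as asked, in the order asked, and still so for the second after the job is handed in, with the robot touching nothing.
It also fails if it takes over 35 s, if anything falls off the work surface, if the arm or the gripper's body presses on something with over 40 N, if the wrist force passes 120 N, or if a joint passes its speed limit or range.

### The arm

A 6-joint arm with a two-finger parallel gripper is mounted at the origin on a cart in front of the work surface, level with it; the furniture and walls round the work are solid. World frame = base frame: x ahead of the robot, y to its left, z up, the work surface at z = 0. Lengths are in m, angles in rad, forces in N, time in s.
With the tool pointing down it reaches from about 0.425 to 0.95 m from the base axis. Payload 3.5 kg.
Tool frame: the origin (TCP) lies at the very end of the fingers, on their centre line; the grasp point (between the pads) lies 19 mm behind it; z points along the fingers, y is the direction in which the jaws open and shut (so a half turn about z gives the same grasp; the last joint's range is limited). The gripper opens to 85 mm and grips with 20 to 120 N. Pads are 22 mm wide; open, the fingers measure 114 mm over their backs; the gripper's body (76 mm by 85 mm) begins 54 mm behind the grasp point. The pads swing forward as they close: fully open they stand 13 mm farther back than shut.
Start: joints at [-1.43, 0.286, 1.577, -0, 1.279, -0.15], TCP at [0.194, -0.647, 0.231] pointing down, gripper open.
Joint ranges: [-2.77, 2.77], [-0.9, 2.22], [0.21, 2.48], [-1.53, 4.67], [0.24, 2.81], [-2.84, 2.84]. Speed limits (rad/s): [2.79, 2.79, 3.14, 3.14, 3.14, 3.14].

### API

Orientations are given as a unit quaternion [x, y, z, w].
In Python, from plant import ctrl, eyes, ticket gives the robot as it stands.
- The arm moves only by the tool send_rows, never from a script. Its arguments are lists of equal length, an entry for each row: "translation": the shift along the tool's x, y, z in units of 30 mm (1.0 is 30 mm), a list of three; "rotation": the turn, a rotation vector about the tool's x, y, z in units of 5 degrees (1.0 is 5 degrees), a list of three; "grip": the finger opening in mm, from 0 to 85.4. A call has 1 to 5 rows; each row shifts and turns the commanded pose from where the row before left it, along the tool's axes as they then stand; what a row does not reach is not made up. A row lasts 1/8 s, in which the tool goes at most 62.5 mm and 10.7 degrees, less where a joint would pass 70% of its speed; a pose out of reach is approached as far as the arm can. A call is refused whole if a number of a shift passes 1 or a number of a turn 1, either way. A call with a gripper value outside its range is refused whole. The fingers move at their own pace and stop on an object; "squeeze" is the grip in N (left out, the last holds). Time passes only in rows, so rows that do not move let the fingers close. It gives the time, the measured TCP pose, the force and the opening at its end, in the units of the state.
- ctrl.get_state(): the state, without advancing time (a new reading comes with each control period).
- eyes.read_camera(name): name is "scene" or "top"; returns a dict with "image" (480x640x3 uint8, blue, green, red), "mtx" (3x3 intrinsics, pixels), "xyz" and "orientation" of the camera in the world. Camera axes: x right, y down, z forward; pixel columns grow to the right and rows downward; lengths in m; the calibration is good to about 2 mm. A picture is of the moment at which its call begins. There is no depth.
- ticket.sign_off(): hands the job in, once; it reports no verdict.
The state is a dict: "time": time; "qpos": joint angles; "dq": joint speeds; "joint_efforts": joint torques, N m; "eef_pos": TCP position; "tcp_rot": TCP orientation; "contact_force": force on the tool from outside, world axes, zero at the start; "wrist_torque": the same for the moment, N m; "opening": opening from 0.0 (shut) to 1.0 (fully open).
Only numpy, scipy, OpenCV 4.12 (cv2) and the standard library are available. Lean on these libraries where they do the work, as an engineer would, in place of code of your own. Each camera call takes 0.05 s, during which the arm holds its last target. There are 200 camera calls.

## Working session

There is one attempt and no reset: what is moved stays moved. The work goes in short steps, Python scripts to look and compute and a tool call to move; the robot and the scene stay as the last step left them, time stands still between calls to the robot, and variables do not carry over. Pictures are saved under pics/ and viewed, about 8 in all and at most 12, crops included, and the job is handed in when it is done.

Besides the shell and the picture viewer there is one more tool, called as name(argument=value, ...) on one line, values as JSON. send_rows: Moves the arm, as the interface text tells. Its arguments: {"type":"object","properties":{"translation":{"type":"array"},"rotation":{"type":"array"},"grip":{"type":"array"},"squeeze":{"type":"number"}},"required":["translation","rotation","grip"]}

```bash
mkdir -p pics; ls; python3 - <<'E'
from plant import ctrl,eyes
import cv2,pickle
d={}
for n in("scene","top"):
    r=eyes.read_camera(n);d[n]=r;cv2.imwrite(f"pics/{n}0.png",r["image"]);print(n,r["mtx"].tolist(),r["xyz"],r["orientation"])
pickle.dump(d,open("cam0.pkl","wb"))
s=ctrl.get_state();print(s)
E
```

```text
pics
scene [[596.9783589297447, 0.0, 321.1339301473685], [0.0, 596.9783589297447, 240.6020790280109], [0.0, 0.0, 1.0]] [-0.38236966  0.57806366  0.77084896] [-0.44622924  0.73606374 -0.4397254   0.25638096]
top [[598.3046537359314, 0.0, 316.675746240019], [0.0, 598.3046537359314, 251.87163406511127], [0.0, 0.0, 1.0]] [0.42953711 0.08157624 1.49587749] [ 0.71194281 -0.70033177  0.04061527 -0.03198819]
{'time': 0.1, 'qpos': array([-1.42996748e+00,  2.87101517e-01,  1.57803843e+00,  3.65021866e-06,
        1.27862613e+00, -1.50010490e-01]), 'dq': array([-0.0013051 , -0.00288624, -0.00252661, -0.00058512, -0.00132563,
        0.00064786]), 'joint_efforts': array([ 9.29089001e-04, -4.07293832e+01, -2.93698955e+01, -1.30033768e-04,
        3.41380794e-03,  9.26115035e-06]), 'eef_pos': array([ 0.19349739, -0.6460419 ,  0.23006498]), 'tcp_rot': array([ 9.89444672e-01,  1.44907073e-01,  6.73606728e-06, -1.08669474e-03]), 'contact_force': array([-0.25544016,  0.06175958, -0.18929657]), 'wrist_torque': array([-0.00073547,  0.00129806,  0.00019608]), 'opening': 1.000760068493531}
```

View pics/scene0.png

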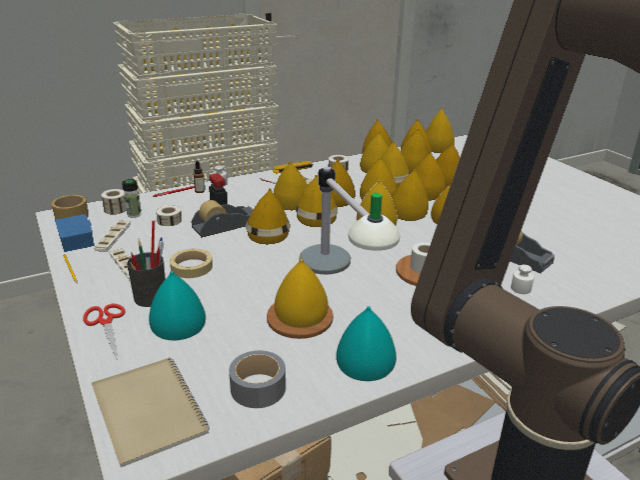

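View pics/top0.png

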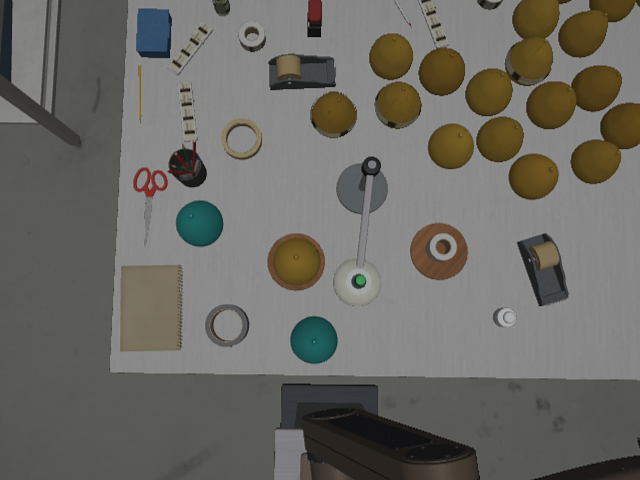

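The scene view shows three candidates:
- The amber pear cheese on a wooden board, at scene (301,297) and top (296,261).
- Turquoise look-alikes, at scene (177,305) and (366,345).
- Amber cheeses on the bare table behind the lamp.

The first fits, because it is the only amber one on a board. The other board, at top (439,250), holds the label roll. The lamp grip is at top (360,281) and scene (376,207). I'll check this in enlarged crops.

```bash
python3 - <<'E'
import cv2
a=cv2.imread("pics/top0.png")[140:320,250:480];cv2.imwrite("pics/topc.png",cv2.resize(a,None,fx=3,fy=3,interpolation=cv2.INTER_CUBIC))
a=cv2.imread("pics/scene0.png")[160:340,250:450];cv2.imwrite("pics/scenec.png",cv2.resize(a,None,fx=3,fy=3,interpolation=cv2.INTER_CUBIC))
E
```

```text
(no output)
```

View pics/topc.png

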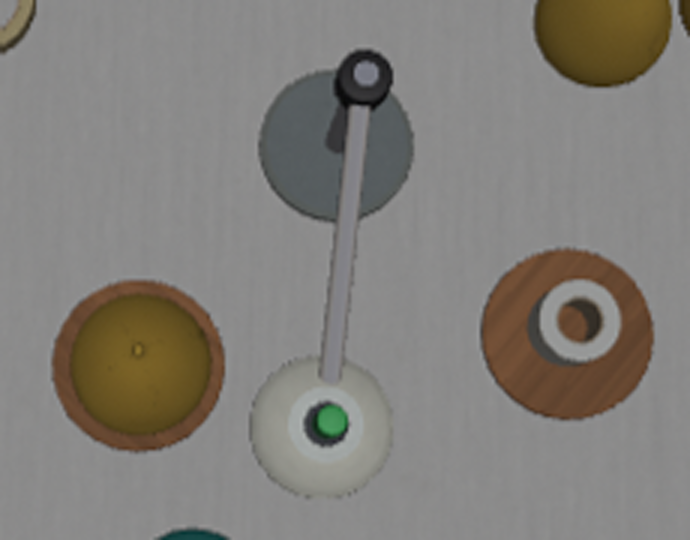

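View pics/scenec.png

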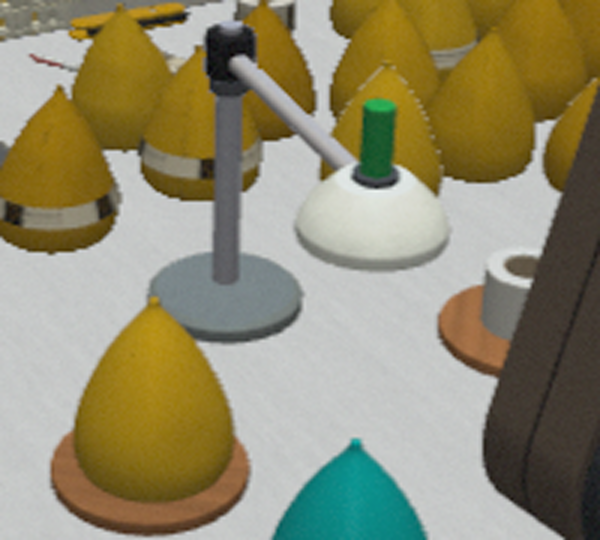

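The crops show one amber cheese centred on the left board, with its tip at top-crop (138,350) and scene-crop (153,299). The grip top is at top-crop (332,420) and scene-crop (379,104), and the column top at (366,72) and (227,27).

```bash
cat > g.py <<'E'
import numpy as np,pickle
from scipy.spatial.transform import Rotation as R
C=pickle.load(open("cam0.pkl","rb"))
def ray(c,u,v):
    c=C[c];return c["xyz"],R.from_quat(c["orientation"]).apply(np.linalg.inv(c["mtx"])@[u,v,1])
def onz(c,u,v,z):
    o,d=ray(c,u,v);return o+d*(z-o[2])/d[2]
def tri(t,s):
    A,b=[],[]
    for c,p in(("top",t),("scene",s)):
        o,d=ray(c,*p);d/=np.linalg.norm(d);P=np.eye(3)-np.outer(d,d);A.append(P);b.append(P@o)
    x,r,_,_=np.linalg.lstsq(np.vstack(A),np.hstack(b),rcond=None);return x,np.sqrt(r)
def tc(u,v):return 250+(u+.5)/3-.5,140+(v+.5)/3-.5
def sc(u,v):return 250+(u+.5)/3-.5,160+(v+.5)/3-.5
E
python3 - <<'E'
from g import *
np.set_printoptions(precision=4,suppress=True)
for n,t,s in(("griptop",(332,420),(379,104)),("tip",(138,350),(153,299)),("coltop",(366,72),(227,27))):
    print(n,*tri(tc(*t),sc(*s)))
print("griptop@.29",onz("top",*tc(332,420),.29),onz("scene",*sc(379,104),.29))
print("tip@.148",onz("top",*tc(138,350),.148),onz("scene",*sc(153,299),.148))
print("board",onz("top",*tc(138.5,366),.012)); print("foot",onz("top",*tc(336,145),.012))
print("col@.251",onz("top",*tc(366,72),.251))
print("turq tip",onz("top",314,341,.148))
E
```

```text
griptop [ 0.499  -0.0208  0.2924] [0.0002]
tip [0.5575 0.1137 0.1505] [0.0002]
coltop [ 0.7491 -0.0459  0.2507] [0.0013]
griptop@.29 [ 0.4991 -0.0212  0.29  ] [ 0.5036 -0.0237  0.29  ]
tip@.148 [0.5577 0.1136 0.148 ] [0.5613 0.112  0.148 ]
board [0.5573 0.1161 0.012 ]
foot [ 0.7466 -0.0463  0.012 ]
col@.251 [ 0.7485 -0.0466  0.251 ]
turq tip [0.3687 0.069  0.148 ]
```

```bash
cat > plan.py <<'E'
import numpy as np,sys
from scipy.spatial.transform import Rotation as R
from plant import ctrl
def plan(wps,p=None,yaw=None):
    """wps: (x,y,z,yaw). prints rows in tool units, max 0.95 per axis."""
    s=ctrl.get_state();p=s["eef_pos"].copy()
    x=R.from_quat(s["tcp_rot"]).apply([1,0,0]);yaw=np.arctan2(x[1],x[0])
    rows=[]
    for w in wps:
        w=np.array(w)
        for _ in range(60):
            dyaw=(w[3]-yaw); d=w[:3]-p
            if np.linalg.norm(d)<.0015 and abs(dyaw)<.02:break
            c,sn=np.cos(yaw),np.sin(yaw)
            t=np.array([c*d[0]+sn*d[1],sn*d[0]-c*d[1],-d[2]])/.03
            t=np.round(t/max(1,np.abs(t).max()/.95),2)
            r=np.round(np.clip(-np.degrees(dyaw)/5,-1,1),1)
            rows.append((t.tolist(),float(r)))
            m=t*.03;p=p+[c*m[0]+sn*m[1],sn*m[0]-c*m[1],-m[2]];yaw-=np.radians(r*5)
        rows.append(("--",p.round(4).tolist(),round(yaw,3)))
    for r in rows:print(*r)
E
python3 - <<'E'
from plan import *
plan([(.25,-.60,.34,.2),(.47,-.3,.345,-.41),(.499,-.021,.345,-.41)])
E
```

```text
[0.58, -0.24, -0.95] 1.0
[0.56, -0.29, -0.95] 0.0
[0.56, -0.29, -0.95] 0.0
[0.48, -0.25, -0.81] 0.0
-- [0.2501, -0.6001, 0.3399] 0.204
[0.95, -0.86, -0.02] 1.0
[0.88, -0.95, -0.02] 1.0
[0.74, -0.95, -0.02] 1.0
[0.62, -0.95, -0.01] 1.0
[0.5, -0.95, -0.01] 1.0
[0.4, -0.95, -0.01] 1.0
[0.31, -0.95, -0.02] 1.0
[0.22, -0.95, -0.01] 0.0
[0.22, -0.95, -0.01] 0.0
[0.22, -0.95, -0.02] 0.0
[0.21, -0.95, -0.01] 0.0
[0.11, -0.47, -0.01] 0.0
-- [0.47, -0.3001, 0.345] -0.407
[-0.3, -0.95, -0.0] 0.0
[-0.3, -0.95, -0.0] 0.0
[-0.3, -0.95, -0.0] 0.0
[-0.3, -0.95, -0.0] 0.0
[-0.3, -0.95, -0.0] 0.0
[-0.3, -0.95, -0.0] 0.0
[-0.29, -0.95, -0.0] 0.0
[-0.3, -0.95, -0.0] 0.0
[-0.29, -0.95, -0.0] 0.0
[-0.12, -0.37, -0.0] 0.0
-- [0.4989, -0.0211, 0.345] -0.407
```

send_rows(translation=[[0.58,-0.24,-0.95],[0.56,-0.29,-0.95],[0.56,-0.29,-0.95],[0.5,-0.25,-0.8],[0.95,-0.85,0]], rotation=[[0,0,1],[0,0,0],[0,0,0],[0,0,0],[0,0,1]], grip=[85,85,85,85,85])

```text
time: 0.72
eef_pos: [0.2737, -0.5707, 0.3432]
tcp_rot: [0.998, 0.056, 0.0, 0.002]
contact_force: [0.6, 0.2, 0.4]
opening: 0.992
```

send_rows(translation=[[0.9,-0.95,0],[0.75,-0.95,0],[0.6,-0.95,0],[0.5,-0.95,0],[0.4,-0.95,0]], rotation=[[0,0,1],[0,0,1],[0,0,1],[0,0,1],[0,0,1]], grip=[85,85,85,85,85])

```text
time: 1.35
eef_pos: [0.376, -0.4296, 0.3402]
tcp_rot: [0.987, -0.161, -0.0, -0.0]
contact_force: [-0.7, 0.6, 0.1]
opening: 0.995
```

send_rows(translation=[[0.3,-0.95,0],[0.2,-0.95,0],[0.2,-0.95,0],[0.2,-0.95,0],[0.2,-0.95,0]], rotation=[[0,0,1],[0,0,0],[0,0,0],[0,0,0],[0,0,0]], grip=[85,85,85,85,85])

```text
time: 1.98
eef_pos: [0.4605, -0.3104, 0.3402]
tcp_rot: [0.979, -0.202, -0.0, -0.0]
contact_force: [0.5, -0.2, -0.7]
opening: 0.994
```

send_rows(translation=[[0,-0.7,0],[-0.3,-0.95,0],[-0.3,-0.95,0],[-0.3,-0.95,0],[-0.3,-0.95,0]], rotation=[[0,0,0],[0,0,0],[0,0,0],[0,0,0],[0,0,0]], grip=[85,85,85,85,85])

```text
time: 2.6
eef_pos: [0.4804, -0.1722, 0.3405]
tcp_rot: [0.979, -0.202, -0.0, 0.0]
contact_force: [1.4, -0.0, 0.1]
opening: 0.998
```

```bash
python3 - <<'E'
from plan import *
plan([(.4995,-.0215,.34,-.407),(.4995,-.0215,.257,-.407)])
E
```

```text
[-0.27, -0.95, 0.0] -0.0
[-0.28, -0.95, 0.0] -0.0
[-0.27, -0.95, 0.01] -0.0
[-0.28, -0.95, 0.0] -0.0
[-0.27, -0.95, 0.01] -0.0
[-0.04, -0.11, -0.0] -0.0
-- [0.4993, -0.0216, 0.3399] -0.408
[0.0, -0.0, 0.95] -0.0
[0.0, -0.0, 0.95] -0.0
[0.0, -0.0, 0.86] -0.0
-- [0.4993, -0.0216, 0.2571] -0.408
```

send_rows(translation=[[-0.27,-0.95,0],[-0.27,-0.95,0],[-0.27,-0.95,0],[-0.27,-0.95,0],[0,0,0]], rotation=[[0,0,0],[0,0,0],[0,0,0],[0,0,0],[0,0,0]], grip=[85,85,85,85,85])

```text
time: 3.22
eef_pos: [0.4958, -0.0543, 0.3407]
tcp_rot: [0.98, -0.201, -0.0, 0.0]
contact_force: [0.4, -0.2, 0.5]
opening: 0.992
```

```bash
python3 - <<'E'
from plan import *
plan([(.4995,-.0215,.34,-.407),(.4995,-.0215,.257,-.407)])
E
```

```text
[-0.29, -0.95, 0.02] 0.0
[-0.03, -0.1, 0.0] 0.0
-- [0.4994, -0.0216, 0.3401] -0.405
[0.0, -0.0, 0.95] 0.0
[0.0, -0.0, 0.95] 0.0
[0.0, -0.0, 0.87] 0.0
-- [0.4994, -0.0216, 0.257] -0.405
```

send_rows(translation=[[-0.29,-0.95,0],[-0.03,-0.1,0],[0,0,0.5],[0,0,0.3],[0,0,0]], rotation=[[0,0,0],[0,0,0],[0,0,0],[0,0,0],[0,0,0]], grip=[85,85,85,85,85])

```text
time: 3.85
eef_pos: [0.499, -0.0235, 0.3149]
tcp_rot: [0.979, -0.203, -0.002, 0.0]
contact_force: [-0.2, 0.1, -0.1]
opening: 0.997
```

```bash
python3 - <<'E'
from plan import *
from plant import eyes
import cv2
plan([(.4995,-.0215,.257,-.407)])
im=[]
for n,y,x in(("scene",130,300),("top",180,270)):
    a=eyes.read_camera(n)["image"][y:y+140,x:x+180];im.append(cv2.resize(a,None,fx=3,fy=3,interpolation=cv2.INTER_CUBIC)[:,:400] if 0 else cv2.resize(a,None,fx=2.2,fy=2.2,interpolation=cv2.INTER_CUBIC))
cv2.imwrite("pics/pre.png",np.hstack(im))
E
```

```text
[-0.01, -0.03, 0.95] -0.0
[-0.0, -0.04, 0.95] -0.0
-- [0.4995, -0.0215, 0.2579] -0.408
```

View pics/pre.png

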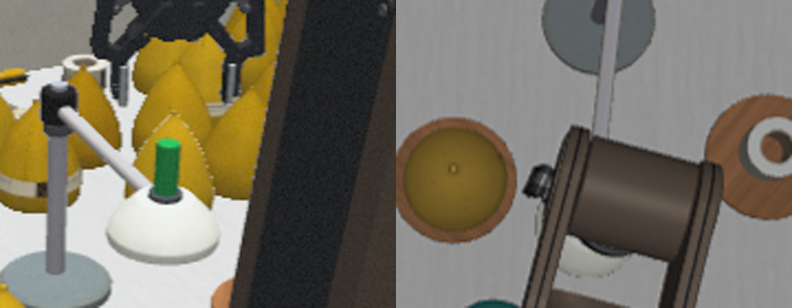

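The scene view shows the open fingers, at crop x 123 and 231, straddling the green grip at crop (168,168), with the tips above it. I'll go down and close gently.

send_rows(translation=[[0,-0.03,0.7],[0,-0.03,0.7],[0,0,0.5],[0,0,0],[0,0,0]], rotation=[[0,0,0],[0,0,0],[0,0,0],[0,0,0],[0,0,0]], grip=[85,85,85,50,40], squeeze=20)

```text
time: 4.58
eef_pos: [0.5009, -0.0215, 0.2608]
tcp_rot: [0.979, -0.202, 0.001, 0.0]
contact_force: [1.2, -0.2, -0.4]
opening: 0.597
```

send_rows(translation=[[0,0,0],[0,0,0],[0,0,0],[0,0,0],[0,0,0]], rotation=[[0,0,0],[0,0,0],[0,0,0],[0,0,0],[0,0,0]], grip=[30,25,20,18,18])

```text
time: 5.2
eef_pos: [0.5006, -0.0215, 0.2605]
tcp_rot: [0.979, -0.202, 0.0, 0.0]
contact_force: [-1.3, -0.7, 3.6]
opening: 0.252
```

The opening is about 21.5 mm, so the grip is held. Next I plan the arc.

```bash
python3 - <<'E'
from plan import *
s=ctrl.get_state();p=s["eef_pos"];H=np.array([.748,-.046])
a0=np.arctan2(p[1]-H[1],H[0]-p[0]);r=np.hypot(*(p[:2]-H));print(a0,r)
print("cheese ang/r",np.arctan2(.1145+.046,.748-.5575),np.hypot(.1145+.046,.748-.5575))
y=-.406;c,sn=np.cos(y),np.sin(y);q=p[:2].copy()
for a in np.linspace(a0,.70,12)[1:]:
    n=H+r*np.array([-np.cos(a),np.sin(a)]);d=n-q;t=np.round(np.array([c*d[0]+sn*d[1],sn*d[0]-c*d[1]])/.03,2)
    m=t*.03;q=q+[c*m[0]+sn*m[1],sn*m[0]-c*m[1]];print(t,q.round(4))
E
```

```text
0.09890706915320252 0.24859480175240734
cheese ang/r 0.7001352939569189 0.2490993777591586
[-0.13 -0.44] [ 0.5023 -0.0078]
[-0.1  -0.44] [0.5047 0.0055]
[-0.07 -0.44] [0.508  0.0185]
[-0.06 -0.45] [0.5117 0.0316]
[-0.02 -0.45] [0.5164 0.0442]
[-0.01 -0.46] [0.5216 0.057 ]
[ 0.03 -0.45] [0.5278 0.0691]
[ 0.04 -0.45] [0.5342 0.081 ]
[ 0.07 -0.45] [0.5415 0.0926]
[ 0.1  -0.44] [0.5494 0.1035]
[ 0.12 -0.44] [0.558  0.1142]
```

send_rows(translation=[[-0.13,-0.44,0],[-0.1,-0.44,0],[-0.07,-0.44,0],[0,0,0]], rotation=[[0,0,0],[0,0,0],[0,0,0],[0,0,0]], grip=[18,18,18,18])

```text
time: 5.7
eef_pos: [0.5075, 0.0204, 0.2604]
tcp_rot: [0.979, -0.202, -0.001, -0.001]
contact_force: [-3.6, 1.1, 5.2]
opening: 0.25
```

send_rows(translation=[[-0.05,-0.45,0],[-0.02,-0.45,0],[-0.01,-0.46,0],[0.03,-0.45,0],[0,0,0]], rotation=[[0,0,0],[0,0,0],[0,0,0],[0,0,0],[0,0,0]], grip=[18,18,18,18,18])

```text
time: 6.32
eef_pos: [0.5286, 0.0707, 0.2601]
tcp_rot: [0.979, -0.201, 0.0, -0.001]
contact_force: [-1.5, 1.0, 5.6]
opening: 0.251
```

send_rows(translation=[[0.04,-0.45,0],[0.07,-0.45,0],[0.1,-0.44,0],[0.12,-0.44,0],[0,0,0]], rotation=[[0,0,0],[0,0,0],[0,0,0],[0,0,0],[0,0,0]], grip=[18,18,18,18,18])

```text
time: 6.95
eef_pos: [0.5592, 0.1152, 0.2598]
tcp_rot: [0.979, -0.202, 0.001, -0.001]
contact_force: [-0.1, 0.3, 5.3]
opening: 0.25
```

```bash
python3 - <<'E'
from plant import ctrl,eyes
import cv2,numpy as np
s=ctrl.get_state();print(s["time"],s["eef_pos"],s["contact_force"],s["qpos"],s["opening"])
im=[cv2.resize(eyes.read_camera(n)["image"][y:y+200,x:x+200],None,fx=2,fy=2,interpolation=cv2.INTER_CUBIC) for n,y,x in(("scene",150,230),("top",150,220))]
cv2.imwrite("pics/mid.png",np.hstack(im))
E
```

```text
6.95 [0.55921562 0.11521379 0.25984885] [-0.09527918  0.31657636  5.32056687] [2.50710073e-02 3.54456574e-02 1.80776048e+00 1.07895845e-03
 1.29685354e+00 2.00162147e+00] 0.2500842678886159
```

View pics/mid.png

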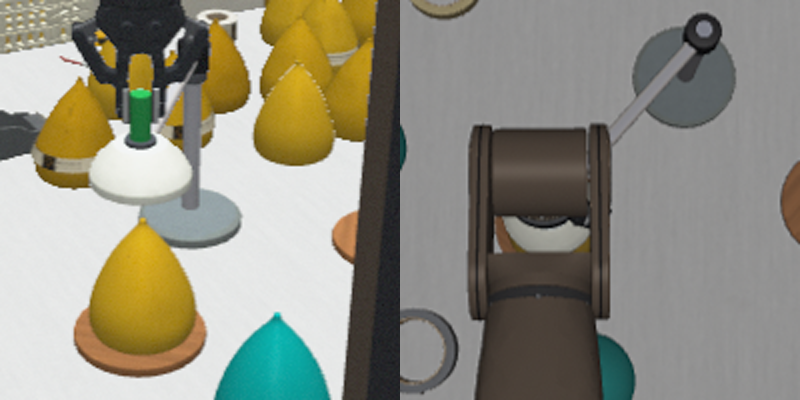

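The lamp head now hangs just above the cheese: grip top at scene crop (140,92), cheese tip at (142,221). I'll release, rise and check.

send_rows(translation=[[0,0,0],[0,0,0],[0,0,0],[0,0,0],[0,0,0]], rotation=[[0,0,0],[0,0,0],[0,0,0],[0,0,0],[0,0,0]], grip=[26,35,50,70,85])

```text
time: 7.68
eef_pos: [0.5582, 0.1141, 0.2598]
tcp_rot: [0.979, -0.202, -0.0, 0.0]
contact_force: [0.7, 0.4, -0.1]
opening: 0.977
```

send_rows(translation=[[0,0,0],[0,0,-0.5],[0,0,-0.9],[0,0,-0.9],[0,0,-0.9]], rotation=[[0,0,0],[0,0,0],[0,0,0],[0,0,0],[0,0,0]], grip=[85,85,85,85,85])

```text
time: 8.3
eef_pos: [0.5584, 0.1142, 0.3582]
tcp_rot: [0.979, -0.202, 0.001, -0.0]
contact_force: [-0.5, 0.6, -0.3]
opening: 0.995
```

send_rows(translation=[[0.3,0.95,0],[0.3,0.95,0],[0.3,0.95,0],[0.3,0.95,0],[0.3,0.95,0]], rotation=[[0,0,0],[0,0,0],[0,0,0],[0,0,0],[0,0,0]], grip=[85,85,85,85,85])

```text
time: 8.93
eef_pos: [0.5431, -0.0355, 0.3574]
tcp_rot: [0.979, -0.202, 0.001, 0.0]
contact_force: [0.2, -0.4, 0.6]
opening: 0.994
```

send_rows(translation=[[0.3,0.95,0],[0.3,0.95,0],[0.3,0.95,0],[0.3,0.95,0],[0,0,0]], rotation=[[0,0,0],[0,0,0],[0,0,0],[0,0,0],[0,0,0]], grip=[85,85,85,85,85])

```text
time: 9.55
eef_pos: [0.5309, -0.1551, 0.3569]
tcp_rot: [0.979, -0.204, 0.001, 0.0]
contact_force: [-0.9, 1.0, -0.4]
opening: 0.995
```

```bash
python3 - <<'E'
from plant import ctrl,eyes
import cv2,numpy as np
s=ctrl.get_state();print(s["time"],s["eef_pos"],s["contact_force"])
im=[cv2.resize(eyes.read_camera(n)["image"][y:y+130,x:x+133],None,fx=3,fy=3,interpolation=cv2.INTER_CUBIC) for n,y,x in(("scene",180,240),("top",200,240))]
cv2.imwrite("pics/end.png",np.hstack(im))
E
```

```text
9.55 [ 0.53092118 -0.1550567   0.35689561] [-0.85996954  0.99974332 -0.42728869]
```

View pics/end.png

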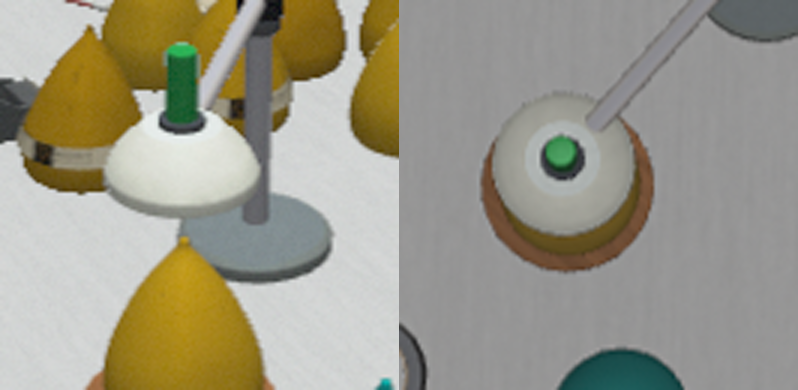

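The lamp hangs over the cheese: grip top at scene (300.2,195.5) and top (294.2,250.2). The cheese tip is still at scene (301,259.5), unmoved.

```bash
python3 - <<'E'
from g import *
np.set_printoptions(precision=4,suppress=True)
t=(240+163.5/3-.5,200+151.5/3-.5);s=(240+181.5/3-.5,180+47.5/3-.5)
print(*tri(t,s),onz("top",*t,.29),onz("scene",*s,.29));print("tip was",tri(tc(138,350),sc(153,299))[0])
print("board now",onz("top",240+168.5/3-.5,200+185/3-.5,.012))
E
```

```text
[0.557  0.1144 0.2937] [0.0011] [0.557  0.1138 0.29  ] [0.5648 0.1115 0.29  ]
tip was [0.5575 0.1137 0.1505]
board now [0.5585 0.1166 0.012 ]
```

```bash
python3 -c "
from plant import ticket;print(ticket.sign_off())"
```

```text
the job is handed in; nothing more can be done
None
```

I gripped the lamp's green grip at 20 N and swung the arm from about -0.10 rad to -0.70 rad. I then let go, rose straight up, moved clear and handed the job in at about 9.7 s of the 35 s allowed.

**Lamp position:** after release, the two views put the grip at (0.557, 0.114). The cheese tip measures (0.5575, 0.114), so the lamp is within about 1 mm of it.

**Cheese:** its tip stayed at the same place in the scene picture, so it was not shifted.

**Disagreement:** using the scene camera alone with the text's height, the grip comes out about 8 mm further in x. The two-view fit has a residual of about 1 mm and puts the grip top at z = 0.294, against 0.290 in the text. The scene camera gave a similar offset of about 4 mm for the grip and the cheese tip at the start. I put this down to calibration or pixel-reading error.

**Forces:** the highest I saw reported at the end of a move was about 6 N.

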